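# Fit the long tool rest to the wood lathe

### The job

Get the lathe ready for turning: pull the stopper out of the banjo's socket and leave it in the steel tray, then lift the long tool rest up and off its fork on the rack and fit it in that socket, bar roughly along the banjo's arm, swivelled until the tongue under its collar drops into the slot and pressed fully home. Leave the short tool rest hanging and the other things on the bench where they are.

Things in the scene. Friction and masses are not known exactly. Their poses are not given: they have to be found in the camera images.
- long_rest: Long tool rest: dark steel T, 0.55 kg. Origin on post axis at collar underside; z up, x along bar. Bar 150 long, 20 wide, z 27 to 53, centred; neck 20 dia; collar 52 dia, z 0 to 8; post 22 dia, z 0 to -50, foot chamfered 3, detent groove at z -20; under the collar a tongue along x, 50 long, 10 wide, 6 deep (mm). Hangs by its collar in one of the rack's forks; either bar end may lead.
- short_rest: The short tool rest, the same in all but its bar, which is only 90 mm long. It hangs in the other fork and must be left there.
- rack: Wooden rack, open to the back, facing the robot along its -x; origin on the bench midway between its two forks (y -70, +70 mm). Overhead two shelf battens run along y: underside z 328, at x -37 to -7 and +27 to +57, so an upright gripper does not fit: lean it back to -x by 30 to 45 degrees. Side posts at y -150, +150, x 85 to 115; their arms reach forward to x -35 at z 308.
- fork_right (a point): Where a collar's centre rests on the rack's fork at y -70 mm, at tine-top height (z 100); axes as the rack. A fork is two steel tines along x, 10 mm thick, 39 mm apart at centres, from a rail at x +90 to x -36 mm, where lips turn up 12 mm above the tines: raise the collar 15 to 25 mm, then draw the rest out along -x.
- fork_left (a point): The same for the fork at the rack's y +70 mm.
- plug: Black plastic stopper in the banjo's socket, 0.08 kg, 74 mm long. Origin at its flange's underside, on its axis, z up. Flange 44 mm dia, z 0 to 5; round grip knob 34 mm dia, z 8 to 34; stem below 22 mm dia, 40 mm long, detent groove at z -20. A straight upward pull of roughly 8 to 20 N frees it.
- banjo: Banjo, the lathe's tool rest holder: cream casting across the bed. Origin at the foot of the socket boss, on the socket's axis; z up; +x along its arm, which runs 180 mm away from the robot. Boss 62 x 62, 60 high with its steel cap; arm 55 wide, 30 high; a small clamp lever sticks out to y -80 at z 16 to 30 (mm).
- socket (a point): Centre of the socket's mouth, top of the boss's steel cap; axes as the banjo. Bore 25 mm dia, 56 deep. The cap has a cross slot 13 mm wide, 8 deep, turned up to 18 degrees either way from the arm (read by eye or touch): until the tongue finds it the rest stands 6 mm high. Two sprung balls 20 mm down meet the post about 12 mm in; a downward force of 8 to 20 N passes them; home: collar on cap.
- tray: Open steel tray for the stopper, 160 (x) x 180 (y) x 30 mm high, walls and floor 5 mm, fixed to the bench. Origin at the centre of its underside.
- bed: Cream lathe bed along its y, 560 long, about 140 wide, 60 mm high; origin on the bench below its middle. Headstock with a 176 mm bowl blank on it at its -y end: the blank reaches to y = -135 mm, at z 100 to 280 mm, x within 90 mm.
- wax_jar: Amber glass jar, 70 mm diameter, 70 mm high, bystander. Origin under its centre.
- blank: Round wooden blank lying flat, 120 mm diameter, 50 mm high, bystander. Origin under its centre.
- mallet: Turner's mallet standing on its head, 84 mm diameter, 235 mm high, bystander. Origin under its centre.
- gouge: Bowl gouge lying flat along its x, 350 mm long, 28 mm high, bystander.
- bowl: Turned wooden bowl, 140 mm diameter, 60 mm high, bystander. Origin under its centre.
- sanding_block: Cork sanding block, 100 x 60 x 30 mm, bystander. Origin under its centre.
- chuck_key: T-shaped steel chuck key, 100 mm, lying behind the rack, bystander.
There are look-alikes about, which are no part of the job. There is more than one size of the plug; the one meant has the size given above.

How it is judged:
At the end, for the whole second after the job is handed in: The long rest is in the socket with its post upright (within about 4 degrees), its tongue in the slot and its collar on the cap (gap under 3 mm), at rest; the stopper lies still inside the tray; the short rest still hangs within 20 mm of where it was; everything released (horizontal distance between long_rest and socket below 0.004 m and z of long_rest in the frame of socket between -0.004 and 0.003 m and angle between long_rest's own z axis and vertical below 0.08 rad and linear speed of long_rest below 0.02 m/s and x of plug in the frame of tray between -0.078 and 0.078 m and y of plug in the frame of tray between -0.088 and 0.088 m and height (world z) of plug below 0.06 m and linear speed of plug below 0.03 m/s and distance of short_rest from where it was at the start of the episode below 0.02 m); the robot touches nothing.
It fails at once if the short tool rest is knocked or lifted out of its fork (distance of short_rest from where it was at the start of the episode above 0.03 m).
It fails at once if a bystander on the bench is pushed more than 40 mm (distance of any of wax_jar, blank, mallet, gouge, bowl, sanding_block, chuck_key from where it was at the start of the episode above 0.04 m).
It also fails if it takes over 67 s, if anything falls off the work surface, if the arm or the gripper's body presses on something with over 40 N, if the wrist force passes 120 N, or if a joint passes its speed limit or range.

### The arm

A 6-joint arm with a two-finger parallel gripper is mounted at the origin on the work surface. World frame = base frame: x ahead of the robot, y to its left, z up, the work surface at z = 0. Lengths are in m, angles in rad, forces in N, time in s.
With the tool pointing down it reaches from about 0.375 to 0.975 m from the base axis. Payload 3.8 kg.
Tool frame: the origin (TCP) lies at the very end of the fingers, on their centre line; the grasp point (between the pads) lies 19 mm behind it; z points along the fingers, y is the line along which they close (so a half turn about z gives the same grasp; the last joint's range is limited). The gripper opens to 85 mm and grips with 20 to 120 N. Pads are 22 mm wide; open, the fingers measure 114 mm over their backs; the gripper's body (76 mm by 85 mm) begins 54 mm behind the grasp point. The pads swing forward as they close: fully open they stand 13 mm farther back than shut.
Start: joints at [-1.164, 0.264, 1.604, -0, 1.274, -0.037], TCP at [0.29, -0.61, 0.231] pointing down, gripper open.
Joint ranges: [-2.63, 2.63], [-0.94, 2.18], [0.31, 2.57], [-1.31, 4.45], [0, 2.66], [-2.55, 2.55]. Speed limits (rad/s): [2.57, 2.57, 3.14, 3.14, 3.14, 3.14].

### API

Orientations are given as a rotation vector (axis times angle).
In Python, from workcell import bot, vision gives the robot as it stands. The module is installed in compiled form; this text tells all that it offers.
- The arm moves only by the tool play_rows, never from a script. Its argument "moves" is a list that holds one entry, the list of rows, each a list of 7 numbers: the turn, a rotation vector about the tool's x, y, z as a fraction of full scale, then the shift along the tool's x, y, z as a fraction of full scale, then the finger opening in mm, from 0 to 85.4. In form: [[[ax, ay, az, x, y, z, jaw], ...]]. A call has 1 to 5 rows; each row shifts and turns the commanded pose from where the row before left it, along the tool's axes as they then stand; what a row does not reach is not made up. Full scale, the value 1, is 0.1 m for a shift and 0.5 rad for a turn. A row lasts 1/12 s, in which the tool goes at most 41.7 mm and 7.16 degrees, less where a joint would pass 70% of its speed; a pose out of reach is approached as far as the arm can. A call with a number of a shift or a turn outside -1 to 1 is refused whole. A call with a gripper value outside its range is refused whole. The fingers move at their own pace and stop on an object; "newtons" is the grip in N (left out, the last holds). Time passes only in rows, so rows that do not move let the fingers close. It gives the time, the measured TCP pose, the force, the opening and the grip force at its end, in the units of the state.
- bot.read_state(): the state, without advancing time (a new reading comes with each control period).
- vision.read_camera(name): name is "scene" or "top" or "wrist"; returns a dict with "image" (384x512x3 uint8, red, green, blue), "depth" (384x512 float32, m along the optical axis (not along the pixel's ray), 0 where there is no reading), "K" (3x3 intrinsics, pixels), "R" (3x3) and "t" (3): a world point X has camera coordinates R X + t. Camera axes: x right, y down, z forward; pixel columns grow to the right and rows downward; lengths in m; the calibration is good to about 2 mm. A picture is of the moment at which its call begins.
- bot.finish_job(): hands the job in; it is judged then, once.
The state is a dict: "time": time; "q": joint angles; "joint_vel": joint speeds; "joint_torque": joint torques, N m; "tool_pos": TCP position; "tcp_rot": TCP orientation; "wrist_force": force on the tool from outside, world axes, zero at the start; "torque": the same for the moment, N m; "width": opening from 0.0 (shut) to 1.0 (fully open); "grip_force": force on a finger pad.
Only numpy, scipy, OpenCV 4.12 (cv2) and the standard library are available. Lean on these libraries where they do the work, as an engineer would, in place of code of your own. Each camera call takes 0.05 s, during which the arm holds its last target. There are 200 camera calls.

## Working session

There is one attempt and no reset: what is moved stays moved. The work goes in short steps, Python scripts to look and compute and a tool call to move; the robot and the scene stay as the last step left them, time stands still between calls to the robot, and variables do not carry over. Pictures are saved under pics/ and viewed, at most 10 in all, crops included, and the job is handed in when it is done.

Besides the shell and the picture viewer there is one more tool, called by a JSON object that holds its "op" and its "data". play_rows: Moves the arm, as the interface text tells. Its arguments: {"type":"object","properties":{"moves":{"type":"array","items":{"type":"array","items":{"type":"array","items":{"type":"number"}}}},"newtons":{"type":"number"}},"required":["moves"]}

```bash
mkdir -p pics; cat > h.py <<'E'
import numpy as np, cv2
from scipy.spatial.transform import Rotation as Ro
from workcell import bot, vision
def cloud(c):
    K,R,t=c["K"],c["R"],c["t"]; d=c["depth"]; v,u=np.mgrid[:d.shape[0],:d.shape[1]]
    p=np.stack([(u-K[0,2])/K[0,0]*d,(v-K[1,2])/K[1,1]*d,d],-1)
    return (p-t)@R
def ray(c,u,v,z):
    K,R,t=c["K"],c["R"],c["t"]; o=-R.T@t; d=R.T@np.linalg.solve(K,[u,v,1.]); return o+d*(z-o[2])/d[2]
def save(c,n,box=None,s=1):
    im=c["image"][:,:,::-1]
    if box: im=im[box[1]:box[3],box[0]:box[2]]
    cv2.imwrite(f"pics/{n}.png",cv2.resize(im,None,fx=s,fy=s,interpolation=cv2.INTER_CUBIC))
E
python3 - <<'E'
from h import *
import pickle
for n in("scene","top"):
    c=vision.read_camera(n); pickle.dump(c,open(n+".pkl","wb")); save(c,n,None,1.5); print(n,-c["R"].T@c["t"],c["K"][0,0])
print(bot.read_state())
E
```

```text
scene [ 0.96947329 -0.74430412  0.86668161] 397.5692503299918
top [0.32108725 0.06070976 1.55404919] 433.3485662656989
{'time': 0.1, 'q': array([-1.16391617e+00,  2.64665657e-01,  1.60525381e+00,  1.15418117e-05,
        1.27372999e+00, -3.69199589e-02]), 'joint_vel': array([ 0.00083702, -0.00241259, -0.00286861, -0.00060244, -0.00074268,
        0.00174237]), 'joint_torque': array([ 7.00312921e-04, -5.16709220e+01, -3.68589091e+01, -3.45153005e-06,
        6.31456263e-03,  3.47652211e-06]), 'tool_pos': array([ 0.28954922, -0.60899288,  0.2300859 ]), 'tcp_rot': array([-3.06259107e+00, -6.90962079e-01,  5.76827752e-04]), 'wrist_force': array([ 0.38069644,  0.64826937, -0.55687593]), 'torque': array([ 0.05386929, -0.03382678,  0.06523746]), 'grip_force': 0.0, 'width': 0.9955868217910752}
```

View pics/scene.png

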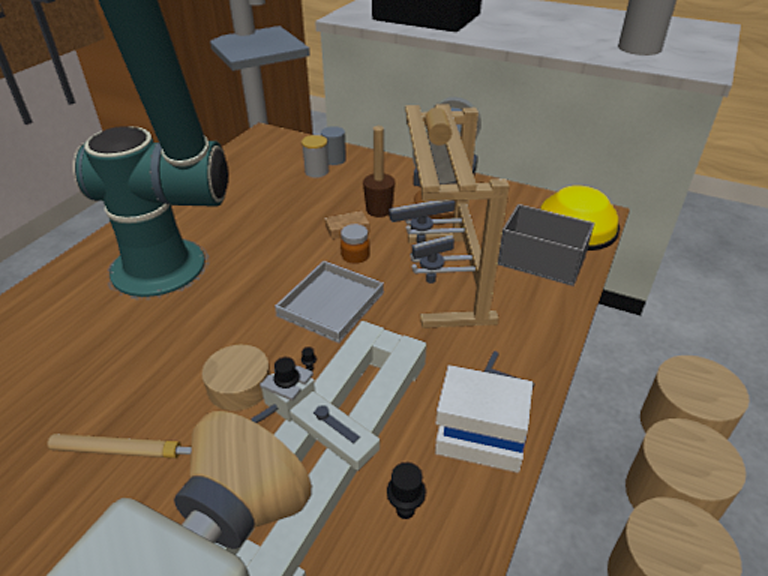

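View pics/top.png

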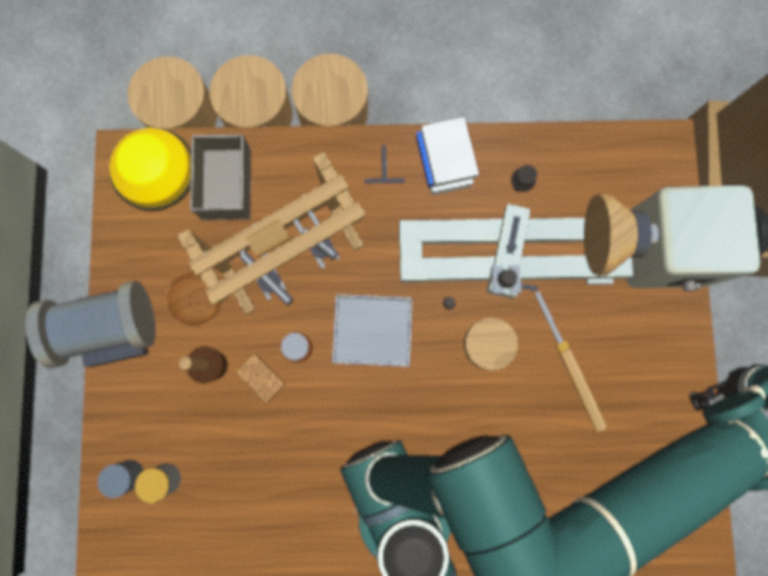

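Scene view: the plug in the socket is at about (286,372) in the shown pixels, with look-alikes at (407,485), which is bigger and stands on the bench, and (308,355), which is tiny. The rests hang at (423,212) in the far fork and (433,247) in the near one. The far bar looks longer. Next I'll measure with the depth and confirm in a crop.

```bash
python3 - <<'E'
from h import *
import pickle
S=pickle.load(open("scene.pkl","rb"));T=pickle.load(open("top.pkl","rb"))
save(S,"crop_s",(170,60,350,290),2.5)
PS,PT=cloud(S),cloud(T)
def reg(P,box,zl,zh,c=None,m=None):
    q=P[box[1]:box[3],box[0]:box[2]].reshape(-1,3); k=(q[:,2]>zl)&(q[:,2]<zh); q=q[k]; return q
def rect(q):
    (c,s,a)=cv2.minAreaRect(q[:,:2].astype(np.float32)); return np.round(c,4),np.round(s,4),round(a,1),len(q),np.round(np.percentile(q[:,2],[5,50,95]),4)
# plug knob (top)
b=(318,170,360,202)
print("knob top",rect(reg(PT,b,.145,.2)))
print("knob scene",rect(reg(PS,(175,230,205,265),.15,.17)))
print("boss",rect(reg(PT,b,.108,.126)))
# arm
print("arm",rect(reg(PT,(318,130,360,202),.08,.1)))
# tray
print("tray",rect(reg(PT,(215,190,280,250),.022,.04)))
print("battens",[rect(reg(PT,(120,100,250,215),zl,zh)) for zl,zh in((.335,.36),(.325,.4))])
q=PT[100:215,115:250].reshape(-1,3); print(np.histogram(q[:,2],np.arange(0,.45,.02)))
print("small plugs", rect(reg(PT,(340,105,362,130),.02,.2)), rect(reg(PT,(292,193,306,207),.01,.2)))
# rests in scene
for n,bx in(("far",(255,130,308,160)),("near",(270,153,306,178))):
    q=reg(PS,bx,.13,.165); hsv=cv2.cvtColor(S["image"],cv2.COLOR_RGB2HSV)
    P=PS[bx[1]:bx[3],bx[0]:bx[2]]; I=hsv[bx[1]:bx[3],bx[0]:bx[2]]
    k=(P[...,2]>.145)&(P[...,2]<.17)&(I[...,1]<80); print(n,rect(P[k]))
E
```

```text
knob top (array([ 0.5339, -0.2355]), array([0.0316, 0.0331]), 87.1, 90, array([0.1479, 0.1541, 0.1589]))
knob scene (array([ 0.5334, -0.2348]), array([0.0314, 0.0326]), 33.4, 128, array([0.1516, 0.1538, 0.1557]))
boss (array([ 0.5341, -0.2372]), array([0.0695, 0.0669]), 81.9, 236, array([0.1105, 0.1192, 0.1248]))
arm (array([ 0.5997, -0.2767]), array([0.1084, 0.2114]), 75.4, 672, array([0.0835, 0.09  , 0.0965]))
tray (array([0.433 , 0.0654]), array([0.1798, 0.1607]), 86.2, 290, array([0.0243, 0.0302, 0.0361]))
battens [(array([0.6124, 0.2557]), array([0.1513, 0.3355]), 29.8, 2468, array([0.3373, 0.3424, 0.3465])), (array([0.6133, 0.2562]), array([0.1537, 0.3352]), 30.0, 3350, array([0.3289, 0.3423, 0.3842]))]
(array([6146,  796,  466,  325,  374,  347,    8,  288,   25,    4,    5,
          9,   16,   18,   19,   37, 1007, 1975,  137,  265,    0,    0]), array([0.  , 0.02, 0.04, 0.06, 0.08, 0.1 , 0.12, 0.14, 0.16, 0.18, 0.2 ,
       0.22, 0.24, 0.26, 0.28, 0.3 , 0.32, 0.34, 0.36, 0.38, 0.4 , 0.42,
       0.44]))
small plugs (array([ 0.7785, -0.2987]), array([0.057 , 0.0521]), 62.2, 242, array([0.0578, 0.0962, 0.105 ])) (array([ 0.4905, -0.1144]), array([0.0274, 0.0245]), 42.9, 58, array([0.0298, 0.0518, 0.0579]))
far (array([0.5846, 0.2448]), array([0.1502, 0.1432]), 39.5, 240, array([0.1463, 0.1533, 0.1588]))
near (array([0.6182, 0.1773]), array([0.0883, 0.0197]), 50.3, 157, array([0.1463, 0.1528, 0.1587]))
```

View pics/crop_s.png

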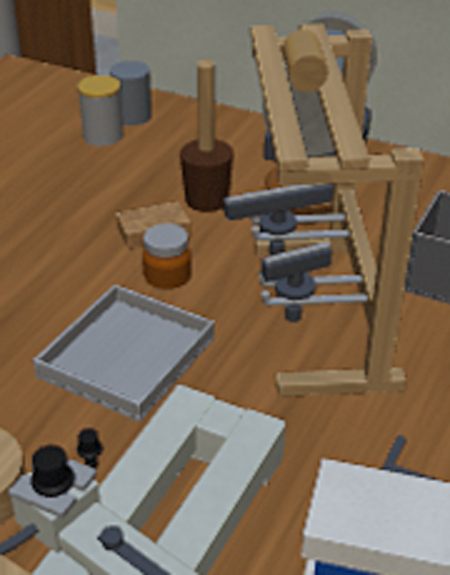

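The far rest is the long one: its bar spans about 105 px in the crop at (280,200), against about 65 px for the near one at (297,262). The plug in the socket is 33 mm across the knob, at crop (50,470). The look-alikes are about 52 mm and 25 mm across. One more measurement before moving.

```bash
cat >> h.py <<'E'
def rect(q):
    (c,s,a)=cv2.minAreaRect(q[:,:2].astype(np.float32)); return np.round(c,4),np.round(s,4),round(a,1),len(q),np.round(np.percentile(q[:,2],[5,50,95]),4)
def comps(c,zl,zh,minn,sel=None):
    P=cloud(c); m=(P[...,2]>zl)&(P[...,2]<zh)
    if sel is not None: m&=sel
    n,l,st,_=cv2.connectedComponentsWithStats(m.astype(np.uint8))
    return [(st[i,:4].tolist(),)+rect(P[l==i]) for i in range(1,n) if st[i,4]>=minn]
E
python3 - <<'E'
from h import *
import pickle
S=pickle.load(open("scene.pkl","rb"));T=pickle.load(open("top.pkl","rb"))
for n,c in(("S",S),("T",T)):
    sat=cv2.cvtColor(c["image"],cv2.COLOR_RGB2HSV)[...,1]<80
    for nm,a in(("bar",(.143,.165,60,sat)),("arm",(.083,.097,150)),("boss",(.112,.128,60)),("tray",(.022,.04,100)),("batten",(.331,.36,100)),("bowl",(.1,.3,800))):
        for r in comps(c,*a):
            x,y=r[1]
            if .3<x<.85 and -.6<y<.5: print(n,nm,*r)
E
```

```text
S bar [260, 133, 44, 12] [0.5451 0.2929] [0.1504 0.0189] 42.6 234 [0.144  0.1525 0.1586]
S bar [275, 157, 28, 12] [0.6182 0.1773] [0.0883 0.0197] 50.3 170 [0.1444 0.1524 0.1586]
S bar [183, 239, 14, 12] [ 0.5337 -0.2368] [0.0294 0.0324] 65.6 130 [0.1444 0.1533 0.1556]
S arm [242, 116, 22, 12] [0.362  0.4373] [0.0808 0.0794] 25.8 167 [0.0854 0.092  0.0961]
S arm [337, 137, 58, 16] [0.7785 0.4652] [0.1976 0.087 ] 29.4 188 [0.0839 0.0905 0.0965]
S arm [335, 154, 55, 18] [0.8013 0.369 ] [0.178  0.0258] 0.9 187 [0.0839 0.0895 0.0959]
S arm [175, 258, 79, 51] [ 0.6058 -0.2514] [0.0624 0.2121] 77.5 1260 [0.086  0.09   0.0935]
S arm [291, 279, 60, 16] [ 0.8475 -0.1679] [0.1392 0.0051] 12.0 219 [0.0835 0.0902 0.0961]
S boss [174, 243, 35, 24] [ 0.534  -0.2342] [0.0691 0.0668] 83.8 380 [0.1131 0.1199 0.1265]
S boss [292, 243, 63, 44] [ 0.8377 -0.1201] [0.1396 0.1035] 11.3 1915 [0.1129 0.115  0.1172]
S tray [217, 140, 30, 15] [0.3256 0.3288] [0.101  0.0634] 47.0 244 [0.026  0.03   0.0335]
S tray [343, 151, 46, 15] [0.7965 0.4773] [0.1627 0.0128] 0.2 177 [0.0241 0.0324 0.039 ]
S tray [333, 168, 
[... 1744 characters left out ...]
-0.2369] [0.068  0.0655] 83.9 232 [0.1134 0.1197 0.126 ]
T tray [115, 183, 30, 33] [0.5082 0.4897] [0.1131 0.0871] 25.5 270 [0.0231 0.0297 0.0382]
T tray [222, 196, 53, 48] [0.433  0.0654] [0.1798 0.1607] 86.2 290 [0.0243 0.0302 0.0361]
T tray [158, 236, 32, 32] [0.3267 0.3273] [0.0998 0.0592] 45.1 494 [0.025  0.0305 0.0362]
T batten [126, 115, 106, 71] [0.6184 0.2597] [0.0519 0.3342] 32.6 1156 [0.3365 0.3424 0.3466]
T batten [137, 134, 107, 69] [0.5647 0.2278] [0.0408 0.3346] 29.7 1305 [0.3368 0.3424 0.3465]
T bowl [281, 78, 38, 46] [ 0.8366 -0.1213] [0.1416 0.1015] 11.1 1176 [0.1092 0.1154 0.1205]
T bowl [389, 124, 123, 70] [ 0.6023 -0.5887] [0.3465 0.2141] 89.8 6704 [0.1459 0.2377 0.2633]
```

```bash
cat > d.py <<'E'
import sys
from h import *
# usage: d.py x y z [tool-x azimuth deg, lean deg]; prints shift (0.1 m units) and turn (0.5 rad units) in present tool axes
a=[float(v) for v in sys.argv[1:]]; s=bot.read_state(); R=Ro.from_rotvec(s["tcp_rot"])
def goal(az,lean): return Ro.from_euler("z",az,degrees=True)*Ro.from_euler("x",180,degrees=True)*Ro.from_euler("y",lean,degrees=True)
M=R.as_matrix()
print("t",round(s["time"],2),"pos",s["tool_pos"].round(4),"F",s["wrist_force"].round(1),"w",round(s["width"]*85.4,1),"g",round(s["grip_force"],1),"q",s["q"].round(2))
print("xaz",np.degrees(np.arctan2(M[1,0],M[0,0])).round(2),"lean",np.degrees(np.arccos(-M[2,2])).round(2),"zaxis",M[:,2].round(3))
if len(a)>2:
    d=np.array(a[:3])-s["tool_pos"]
    print("shift now",(M.T@d/.1).round(3),"len",np.linalg.norm(d).round(3))
if len(a)>3:
    G=goal(*a[3:5]); print("turn",((R.inv()*G).as_rotvec()/.5).round(3),"shift after turn",(G.inv().apply(d)/.1).round(3))
E
python3 d.py .36 -.24 .24; python3 d.py .534 -.2357 .24 ;python3 d.py .36 -.24 .24 25.4 0
```

```text
t 0.1 pos [ 0.2895 -0.609   0.2301] F [ 0.4  0.6 -0.6] w 85.0 g 0.0 q [-1.16  0.26  1.61  0.    1.27 -0.04]
xaz 25.43 lean 0.12 zaxis [-0.001  0.002 -1.   ]
shift now [ 2.221 -3.03  -0.093] len 0.376
t 0.1 pos [ 0.2895 -0.609   0.2301] F [ 0.4  0.6 -0.6] w 85.0 g 0.0 q [-1.16  0.26  1.61  0.    1.27 -0.04]
xaz 25.43 lean 0.12 zaxis [-0.001  0.002 -1.   ]
shift now [ 3.811 -2.322 -0.094] len 0.446
t 0.1 pos [ 0.2895 -0.609   0.2301] F [ 0.4  0.6 -0.6] w 85.0 g 0.0 q [-1.16  0.26  1.61  0.    1.27 -0.04]
xaz 25.43 lean 0.12 zaxis [-0.001  0.002 -1.   ]
shift now [ 2.221 -3.03  -0.093] len 0.376
turn [-0.004 -0.     0.001] shift after turn [ 2.219 -3.031 -0.099]
```

{"op": "play_rows", "data": {"moves": [[[0,0,0,0.222,-0.303,-0.01,85],[0,0,0,0.222,-0.303,-0.01,85],[0,0,0,0.222,-0.303,-0.01,85],[0,0,0,0.222,-0.303,-0.01,85],[0,0,0,0.222,-0.303,-0.01,85]]], "newtons": 60}}

```text
time: 0.52
tool_pos: [0.3248, -0.4231, 0.2355]
tcp_rot: [-3.064, -0.69, 0.0]
wrist_force: [1.3, 0.0, 0.1]
width: 0.998
grip_force: 0.0
```

{"op": "play_rows", "data": {"moves": [[[0,0,0,0.222,-0.303,-0.01,85],[0,0,0,0.222,-0.303,-0.01,85],[0,0,0,0.222,-0.303,-0.01,85],[0,0,0,0.222,-0.303,-0.01,85],[0,0,0,0.222,-0.303,-0.01,85]]]}}

```text
time: 0.93
tool_pos: [0.3598, -0.2387, 0.2409]
tcp_rot: [-3.064, -0.69, 0.0]
wrist_force: [0.8, 1.3, -0.1]
width: 0.998
grip_force: 0.0
```

{"op": "play_rows", "data": {"moves": [[[0,0,0,0.318,0.142,0,85],[0,0,0,0.318,0.142,0,85],[0,0,0,0.318,0.142,0,85],[0,0,0,0.318,0.142,0,85],[0,0,0,0.318,0.142,0,85]]]}}

```text
time: 1.35
tool_pos: [0.5356, -0.2358, 0.2408]
tcp_rot: [-3.064, -0.692, 0.001]
wrist_force: [-0.5, -0.8, 1.3]
width: 0.992
grip_force: 0.0
```

{"op": "play_rows", "data": {"moves": [[[0,0,0,0,0,0,85],[0,0,0,0,0,0,85]]]}}

```text
time: 1.52
tool_pos: [0.5351, -0.2359, 0.2399]
tcp_rot: [-3.062, -0.694, 0.003]
wrist_force: [-0.5, 0.6, -0.0]
width: 0.996
grip_force: 0.0
```

```bash
python3 d.py .534 -.2357 .129
```

```text
t 1.52 pos [ 0.5351 -0.2359  0.2399] F [-0.5  0.6 -0. ] w 85.0 g 0.0 q [-0.46  0.09  1.79 -0.    1.26  0.67]
xaz 25.53 lean 0.14 zaxis [-0.002  0.001 -1.   ]
shift now [-0.007 -0.004  1.109] len 0.111
```

{"op": "play_rows", "data": {"moves": [[[0,0,0,-0.003,0,0.3,85],[0,0,0,-0.003,0,0.3,85],[0,0,0,0,0,0.3,85],[0,0,0,0,0,0.2,85],[0,0,0,0,0,0,85]]]}}

```text
time: 1.93
tool_pos: [0.5282, -0.2349, 0.1256]
tcp_rot: [-3.058, -0.689, 0.014]
wrist_force: [-0.6, 0.9, -0.0]
width: 0.997
grip_force: 0.0
```

{"op": "play_rows", "data": {"moves": [[[0,0,0,0,0,0,20],[0,0,0,0,0,0,20],[0,0,0,0,0,0,20],[0,0,0,0,0,0,20],[0,0,0,0,0,0,20]]]}}

```text
time: 2.35
tool_pos: [0.5346, -0.2369, 0.1339]
tcp_rot: [3.064, 0.691, 0.003]
wrist_force: [-2.1, 2.2, 5.6]
width: 0.376
grip_force: 59.0
```

{"op": "play_rows", "data": {"moves": [[[0,0,0,0,0,0,20],[0,0,0,0,0,0,20],[0,0,0,0,0,0,20],[0,0,0,0,0,0,20],[0,0,0,0,0,0,20]]]}}

```text
time: 2.77
tool_pos: [0.5346, -0.237, 0.1338]
tcp_rot: [3.063, 0.691, 0.003]
wrist_force: [-2.8, 2.5, 7.5]
width: 0.372
grip_force: 59.0
```

{"op": "play_rows", "data": {"moves": [[[0,0,0,0,0,-0.06,20],[0,0,0,0,0,-0.06,20],[0,0,0,0,0,-0.06,20],[0,0,0,0,0,-0.06,20],[0,0,0,0,0,-0.06,20]]]}}

```text
time: 3.18
tool_pos: [0.5345, -0.237, 0.1634]
tcp_rot: [3.064, 0.691, 0.002]
wrist_force: [0.1, 0.1, -1.1]
width: 0.375
grip_force: 64.2
```

{"op": "play_rows", "data": {"moves": [[[0,0,0,0,0,-0.15,20],[0,0,0,0,0,-0.15,20],[0,0,0,0,0,-0.15,20],[0,0,0,0,0,-0.15,20],[0,0,0,0,0,-0.15,20]]]}}

```text
time: 3.6
tool_pos: [0.5343, -0.2371, 0.2395]
tcp_rot: [3.063, 0.691, 0.003]
wrist_force: [-0.5, 1.2, 0.1]
width: 0.372
grip_force: 64.2
```

```bash
python3 d.py .433 .066 .22 
python3 - <<'E'
from h import *
c=vision.read_camera("wrist"); save(c,"w1"); 
E
```

```text
t 3.6 pos [ 0.5343 -0.2371  0.2395] F [-0.5  1.2  0.1] w 31.8 g 64.2 q [-0.46  0.09  1.79 -0.    1.26  0.67]
xaz 25.43 lean 0.16 zaxis [ 0.002 -0.001 -1.   ]
shift now [ 0.386 -3.173  0.189] len 0.32
```

View pics/w1.png

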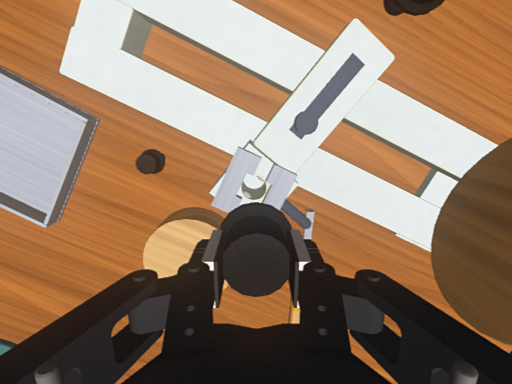

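{"op": "play_rows", "data": {"moves": [[[0,0,0,0.048,-0.397,0,20],[0,0,0,0.048,-0.397,0,20],[0,0,0,0.048,-0.397,0,20],[0,0,0,0.048,-0.397,0,20]]]}}

```text
time: 3.98
tool_pos: [0.4826, -0.0841, 0.2376]
tcp_rot: [3.064, 0.689, 0.003]
wrist_force: [0.4, 1.3, -1.3]
width: 0.373
grip_force: 64.3
```

```bash
python3 - <<'E'
from h import *
import pickle
for n in("wrist","top","scene"):
    c=vision.read_camera(n); pickle.dump(c,open(n+"2.pkl","wb"))
    K,R,t=c["K"],c["R"],c["t"]; p=R@np.array([.534,-.236,.12])+t; u,v=(K@p)[:2]/p[2]; print(n,u,v)
    if n=="wrist": save(c,"w2"); 
E
```

```text
wrist 422.09936031491895 209.13376912395515
top 337.3023355691567 185.28095062607
scene 190.89185281800863 252.26362863521038
```

{"op": "play_rows", "data": {"moves": [[[0,0,0,0.048,-0.397,0,20],[0,0,0,0.048,-0.397,0,20],[0,0,0,0.048,-0.397,0,20],[0,0,0,0.048,-0.397,0,20],[0,0,0,0,0,0,20]]]}}

```text
time: 4.55
tool_pos: [0.431, 0.0712, 0.2373]
tcp_rot: [-3.06, -0.698, -0.002]
wrist_force: [0.2, 0.2, -0.8]
width: 0.373
grip_force: 64.3
```

{"op": "play_rows", "data": {"moves": [[[0,0,0,0,0,0.4,20],[0,0,0,0,0,0.4,20],[0,0,0,0,0,0.4,20],[0,0,0,0,0,0.4,20],[0,0,0,0,0,0.14,20]]]}}

```text
time: 4.97
tool_pos: [0.429, 0.065, 0.0578]
tcp_rot: [-3.064, -0.69, 0.011]
wrist_force: [-13.4, 2.7, 28.3]
width: 0.373
grip_force: 68.0
```

{"op": "play_rows", "data": {"moves": [[[0,0,0,0,0,-0.05,20],[0,0,0,0,0,0,85],[0,0,0,0,0,0,85],[0,0,0,0,0,0,85],[0,0,0,0,0,0,85]]]}}

```text
time: 5.38
tool_pos: [0.4339, 0.0665, 0.0691]
tcp_rot: [3.064, 0.691, 0.006]
wrist_force: [1.1, 0.2, 0.0]
width: 0.915
grip_force: 0.0
```

{"op": "play_rows", "data": {"moves": [[[0,0,0,0,0,0,85],[0,0,0,0,0,-0.4,85],[0,0,0,0,0,-0.4,85],[0,0,0,0,0,-0.4,85],[0,0,0,0,0,-0.4,85]]]}}

```text
time: 5.8
tool_pos: [0.4316, 0.0666, 0.2294]
tcp_rot: [3.064, 0.692, 0.001]
wrist_force: [1.6, 0.2, 0.2]
width: 0.996
grip_force: 0.0
```

```bash
python3 - <<'E'
from h import *
import pickle
c=pickle.load(open("wrist2.pkl","rb")); print(c["K"][0,0],-c["R"].T@c["t"])
u,v=422,209
save(c,"slot",(u-50,v-50,u+50,v+50),5)
S=vision.read_camera("scene"); 
for r in comps(S,.008,.1,15,cv2.cvtColor(S["image"],cv2.COLOR_RGB2HSV)[...,2]<60):
    if abs(r[1][0]-.433)<.09 and abs(r[1][1]-.066)<.1: print(r)
E
python3 d.py .4 .16 .28 43.5 40
```

```text
285.52994838924144 [ 0.54452605 -0.05363286  0.38089807]
([213, 181, 13, 22], array([0.4337, 0.0631]), array([0.0354, 0.0367]), 68.4, 188, array([0.0165, 0.0613, 0.0812]))
t 5.85 pos [0.4368 0.0671 0.2389] F [2.1 0.2 5.6] w 84.7 g 0.0 q [ 0.1  -0.21  2.07 -0.    1.26  1.22]
xaz 25.45 lean 0.87 zaxis [ 0.015  0.001 -1.   ]
shift now [ 0.072 -0.995 -0.415] len 0.108
turn [ 0.234  1.358 -0.599] shift after turn [ 0.549 -0.927 -0.076]
```

View pics/slot.png

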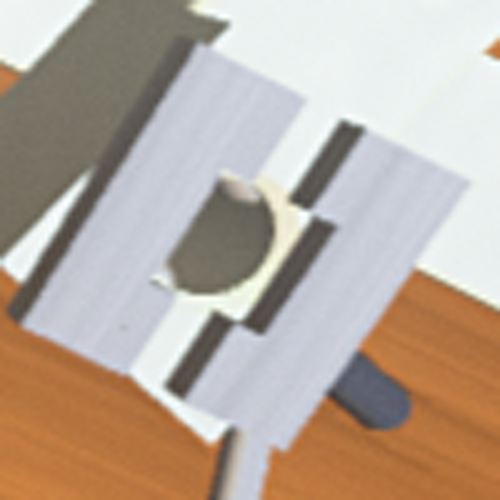

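Slot crop: the slot runs between the left plate's edge, (305,100) to (128,375), and the right plate's edge, (365,130) to (187,397). The bore is around (220,235). The stopper stands upright in the tray.

```bash
python3 - <<'E'
from h import *
import pickle
c=pickle.load(open("wrist2.pkl","rb"))
f=lambda x,y: ray(c,422-50+x/5,209-50+y/5,.12)
for a,b in(((305,100),(128,375)),((365,130),(187,397)),((192,40),(15,315)),((470,183),(280,450)),((15,315),(128,375))):
    A,B=f(*a),f(*b); d=A-B; print(A.round(4),B.round(4),np.degrees(np.arctan2(d[1],d[0])).round(1))
print("cap centre",np.mean([f(*p) for p in((200,40),(15,315),(470,183),(280,450))],0).round(4), "slot mid",np.mean([f(*p) for p in((305,100),(128,375),(365,130),(187,397))],0).round(4))
E
```

```text
[ 0.5632 -0.2283  0.12  ] [ 0.502  -0.2288  0.12  ] 0.5
[ 0.5632 -0.2419  0.12  ] [ 0.503 -0.242  0.12 ] 0.1
[ 0.5637 -0.2029  0.12  ] [ 0.5033 -0.202   0.12  ] -0.8
[ 0.5632 -0.266   0.12  ] [ 0.5013 -0.2653  0.12  ] -0.6
[ 0.5033 -0.202   0.12  ] [ 0.502  -0.2288  0.12  ] 87.3
cap centre [ 0.533  -0.2344  0.12  ] slot mid [ 0.5329 -0.2353  0.12  ]
```

{"op": "play_rows", "data": {"moves": [[[0.039,0.226,-0.1,0,0,0,60],[0.039,0.226,-0.1,0,0,0,60],[0.039,0.226,-0.1,0,0,0,60]]]}}

```text
time: 6.1
tool_pos: [0.4334, 0.0672, 0.2294]
tcp_rot: [-2.839, -0.879, -0.489]
wrist_force: [-1.0, -0.9, -0.4]
width: 0.706
grip_force: 0.0
```

{"op": "play_rows", "data": {"moves": [[[0.039,0.226,-0.1,0,0,0,60],[0.039,0.226,-0.1,0,0,0,60],[0.039,0.226,-0.1,0,0,0,60],[0,0,0,0,0,0,60]]]}}

```text
time: 6.43
tool_pos: [0.4286, 0.066, 0.2237]
tcp_rot: [-2.603, -0.984, -0.817]
wrist_force: [0.0, -0.4, -1.0]
width: 0.702
grip_force: 0.0
```

```bash
python3 d.py .498 .248 .219 43.5 40
```

```text
t 6.43 pos [0.4286 0.066  0.2237] F [ 0.  -0.4 -1. ] w 60.0 g 0.0 q [-0.34 -0.48  2.41  0.66  1.02  0.21]
xaz 40.81 lean 35.47 zaxis [ 0.417  0.403 -0.814]
shift now [ 1.37  -0.889  1.061] len 0.195
turn [-0.008  0.159 -0.077] shift after turn [ 1.315 -0.842  1.165]
```

{"op": "play_rows", "data": {"moves": [[[0,0,0,0.274,-0.178,0.212,60],[0,0,0,0.274,-0.178,0.212,60],[0,0,0,0.274,-0.178,0.212,60],[0,0,0,0.274,-0.178,0.212,60],[0,0,0,0.274,-0.178,0.212,60]]]}}

```text
time: 6.85
tool_pos: [0.5004, 0.2524, 0.2227]
tcp_rot: [-2.602, -0.986, -0.819]
wrist_force: [0.2, -1.5, -0.3]
width: 0.703
grip_force: 0.0
```

{"op": "play_rows", "data": {"moves": [[[0,0.159,-0.077,0,0,0,60],[0,0,0,0,0,0,60],[0,0,0,0,0,0,60]]]}}

```text
time: 7.1
tool_pos: [0.4979, 0.2507, 0.2199]
tcp_rot: [-2.539, -1.018, -0.911]
wrist_force: [1.1, -0.1, 1.2]
width: 0.702
grip_force: 0.0
```

```bash
python3 d.py .498 .248 .219 43.5 40; python3 d.py .554 .301 .1274
python3 - <<'E'
from h import *
c=vision.read_camera("wrist"); save(c,"w3",None,1.5)
sat=cv2.cvtColor(c["image"],cv2.COLOR_RGB2HSV)[...,1]<90
for r in comps(c,.14,.165,100,sat):print(r)
E
```

```text
t 7.1 pos [0.4979 0.2507 0.2199] F [ 1.1 -0.1  1.2] w 60.0 g 0.0 q [ 0.21 -0.31  2.34  0.65  0.6   0.57]
xaz 43.54 lean 39.63 zaxis [ 0.457  0.445 -0.77 ]
shift now [-0.02   0.02  -0.005] len 0.003
turn [-0.016  0.013  0.001] shift after turn [-0.02   0.02  -0.005]
t 7.1 pos [0.4979 0.2507 0.2199] F [ 1.1 -0.1  1.2] w 60.0 g 0.0 q [ 0.21 -0.31  2.34  0.65  0.6   0.57]
xaz 43.54 lean 39.63 zaxis [ 0.457  0.445 -0.77 ]
shift now [-0.01   0.031  1.192] len 0.119
([0, 27, 77, 76], array([0.4889, 0.577 ]), array([0.1075, 0.0049]), 11.6, 2165, array([0.1412, 0.1518, 0.1635]))
([240, 118, 26, 168], array([0.5406, 0.2978]), array([0.1492, 0.02  ]), 44.3, 3771, array([0.1518, 0.154 , 0.1589]))
([388, 172, 64, 109], array([0.616 , 0.1804]), array([0.0899, 0.0208]), 49.4, 3384, array([0.1427, 0.1535, 0.1587]))
```

View pics/w3.png

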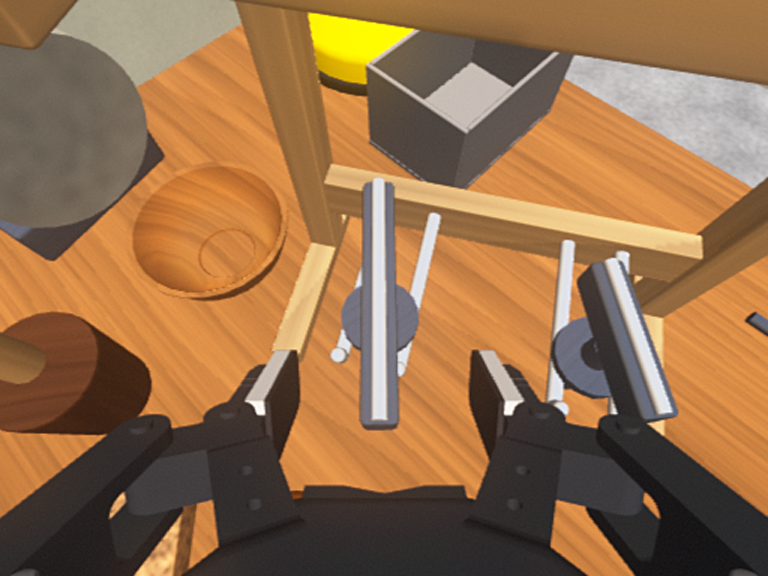

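The long bar shows dead ahead from (378,185) to (378,425), with the short rest at right, (630,340). The bar's centre by the wrist view is (0.541, 0.298) at 44°.

```bash
python3 d.py .5505 .3051 .1274
```

```text
t 7.15 pos [0.499  0.2497 0.221 ] F [-0.1 -0.8  0.3] w 59.9 g 0.0 q [ 0.2  -0.31  2.34  0.65  0.6   0.57]
xaz 43.49 lean 39.72 zaxis [ 0.46   0.444 -0.769]
shift now [-0.018 -0.041  1.203] len 0.12
```

{"op": "play_rows", "data": {"moves": [[[0,0,0,-0.006,-0.015,0.3,60],[0,0,0,-0.006,-0.015,0.3,60],[0,0,0,-0.006,-0.01,0.3,60],[0,0,0,0,0,0.3,60],[0,0,0,0,0,0,60]]]}}

```text
time: 7.57
tool_pos: [0.5513, 0.3039, 0.1232]
tcp_rot: [-2.543, -1.012, -0.908]
wrist_force: [-1.0, -1.0, -0.7]
width: 0.706
grip_force: 0.0
```

{"op": "play_rows", "data": {"moves": [[[0,0,0,0,0,0,50],[0,0,0,0,0,0,40],[0,0,0,0,0,0,30],[0,0,0,0,0,0,25],[0,0,0,0,0,0,20]]], "newtons": 90}}

```text
time: 7.98
tool_pos: [0.5513, 0.3055, 0.1306]
tcp_rot: [-2.535, -1.017, -0.922]
wrist_force: [-3.2, 2.3, 2.4]
width: 0.234
grip_force: 2.8
```

{"op": "play_rows", "data": {"moves": [[[0,0,0,0,0,0,10],[0,0,0,0,0,0,10],[0,0,0,0,0,0,10],[0,0,0,0,0,0,10],[0,0,0,0,0,0,10]]]}}

```text
time: 8.4
tool_pos: [0.5514, 0.3056, 0.1307]
tcp_rot: [-2.535, -1.018, -0.923]
wrist_force: [-6.7, -2.5, 9.9]
width: 0.221
grip_force: 87.4
```

```bash
python3 d.py .5505 .3051 .1494
```

```text
t 8.4 pos [0.5514 0.3056 0.1307] F [-6.7 -2.5  9.9] w 18.9 g 87.4 q [ 0.31 -0.03  2.3   0.93  0.36  0.31]
xaz 43.7 lean 40.06 zaxis [ 0.463  0.447 -0.765]
shift now [ 0.112 -0.003 -0.149] len 0.019
```

{"op": "play_rows", "data": {"moves": [[[0,0,0,0.032,0,-0.038,10],[0,0,0,0.032,0,-0.038,10],[0,0,0,0.032,0,-0.038,10],[0,0,0,0.032,0,-0.038,10],[0,0,0,0,0,0,10]]]}}

```text
time: 8.82
tool_pos: [0.5511, 0.3048, 0.1486]
tcp_rot: [-2.538, -1.018, -0.919]
wrist_force: [0.2, 0.8, -6.2]
width: 0.22
grip_force: 88.2
```

```bash
python3 d.py .4648 .2556 .151
```

```text
t 8.82 pos [0.5511 0.3048 0.1486] F [ 0.2  0.8 -6.2] w 18.8 g 88.2 q [ 0.31 -0.06  2.29  0.84  0.39  0.41]
xaz 43.66 lean 39.88 zaxis [ 0.462  0.445 -0.767]
shift now [-0.724 -0.241 -0.636] len 0.099
```

{"op": "play_rows", "data": {"moves": [[[0,0,0,-0.145,-0.048,-0.127,10],[0,0,0,-0.145,-0.048,-0.127,10],[0,0,0,-0.145,-0.048,-0.127,10],[0,0,0,-0.145,-0.048,-0.127,10],[0,0,0,-0.145,-0.048,-0.127,10]]]}}

```text
time: 9.23
tool_pos: [0.4635, 0.2551, 0.1493]
tcp_rot: [-2.538, -1.018, -0.916]
wrist_force: [0.0, 0.3, -4.9]
width: 0.215
grip_force: 89.4
```

```bash
python3 d.py .45 .18 .27;  python3 d.py .45 -.05 .30
python3 - <<'E'
from h import *
S=vision.read_camera("scene")
sat=cv2.cvtColor(S["image"],cv2.COLOR_RGB2HSV)[...,1]<80
for r in comps(S,.143,.2,60,sat):
  if r[1][1]>0 and r[1][0]<.7: print(r)
E
```

```text
t 9.23 pos [0.4635 0.2551 0.1493] F [ 0.   0.3 -4.9] w 18.3 g 89.4 q [ 0.24 -0.28  2.47  0.8   0.46  0.41]
xaz 43.63 lean 39.78 zaxis [ 0.46   0.445 -0.769]
shift now [ 0.299  0.445 -1.323] len 0.143
t 9.23 pos [0.4635 0.2551 0.1493] F [ 0.   0.3 -4.9] w 18.3 g 89.4 q [ 0.24 -0.28  2.47  0.8   0.46  0.41]
xaz 43.63 lean 39.78 zaxis [ 0.46   0.445 -0.769]
shift now [-0.729  2.104 -2.577] len 0.341
([210, 0, 284, 65], array([0.3965, 1.5486]), array([1.4276, 0.6616]), 0.2, 9047, array([0.1564, 0.1858, 0.1897]))
([154, 7, 15, 13], array([-0.6205,  1.1796]), array([0.1186, 0.0659]), 2.3, 142, array([0.1464, 0.1716, 0.1969]))
([38, 47, 10, 14], array([-0.7152,  0.4276]), array([0.0227, 0.0251]), 50.1, 72, array([0.1463, 0.172 , 0.1979]))
([8, 60, 11, 14], array([-0.7143,  0.2693]), array([0.0232, 0.0247]), 68.1, 80, array([0.1461, 0.1701, 0.1973]))
([289, 64, 29, 10], array([0.4294, 0.7636]), array([0.1168, 0.0642]), 10.7, 144, array([0.1759, 0.1856, 0.1953]))
([229, 126, 45, 18], array([0.4675, 0.2326]), array([0.1479, 0.0642]), 46.3, 394, array([0.1497, 0.1667, 0.1896]))
([275, 157, 28, 12], array([0.6171, 0.1775]), array([0.0876, 0.0254]), 51.8, 172, array([0.1442, 0.1525, 0.1587]))
```

{"op": "play_rows", "data": {"moves": [[[0,0,0,0.075,0.111,-0.331,10],[0,0,0,0.075,0.111,-0.331,10],[0,0,0,0.075,0.111,-0.331,10],[0,0,0,0.075,0.111,-0.331,10]]]}}

```text
time: 9.62
tool_pos: [0.4498, 0.1798, 0.2712]
tcp_rot: [-2.538, -1.02, -0.916]
wrist_force: [1.9, 0.4, -6.0]
width: 0.217
grip_force: 91.3
```

```bash
python3 d.py .5 -.12 .28 0 40
```

```text
t 9.62 pos [0.4498 0.1798 0.2712] F [ 1.9  0.4 -6. ] w 18.6 g 91.3 q [ 0.   -0.52  2.37  0.63  0.86  0.49]
xaz 43.7 lean 39.75 zaxis [ 0.46   0.444 -0.769]
shift now [-1.257  2.51  -1.169] len 0.304
turn [-0.985  0.01   1.171] shift after turn [0.441 2.998 0.255]
```

{"op": "play_rows", "data": {"moves": [[[0,0,0,-0.157,0.314,-0.146,10],[0,0,0,-0.157,0.314,-0.146,10],[0,0,0,-0.157,0.314,-0.146,10],[0,0,0,-0.157,0.314,-0.146,10]]]}}

```text
time: 9.95
tool_pos: [0.4758, 0.0285, 0.2755]
tcp_rot: [-2.539, -1.02, -0.92]
wrist_force: [0.8, 0.9, -6.1]
width: 0.219
grip_force: 91.2
```

{"op": "play_rows", "data": {"moves": [[[0,0,0,-0.157,0.314,-0.146,10],[0,0,0,-0.157,0.314,-0.146,10],[0,0,0,-0.157,0.314,-0.146,10],[0,0,0,-0.157,0.314,-0.146,10]]]}}

```text
time: 10.28
tool_pos: [0.501, -0.1222, 0.2789]
tcp_rot: [-2.541, -1.018, -0.918]
wrist_force: [0.1, 0.4, -5.2]
width: 0.219
grip_force: 91.2
```

{"op": "play_rows", "data": {"moves": [[[-0.141,0,0.167,0,0,0,10],[-0.141,0,0.167,0,0,0,10],[-0.141,0,0.167,0,0,0,10],[-0.141,0,0.167,0,0,0,10]]]}}

```text
time: 10.62
tool_pos: [0.5007, -0.1207, 0.2777]
tcp_rot: [-2.82, -0.453, -1.017]
wrist_force: [-0.2, 1.4, -6.6]
width: 0.22
grip_force: 92.0
```

{"op": "play_rows", "data": {"moves": [[[-0.141,0,0.167,0,0,0,10],[-0.141,0,0.167,0,0,0,10],[-0.141,0,0.167,0,0,0,10],[0,0,0,0,0,0,10]]]}}

```text
time: 10.95
tool_pos: [0.4999, -0.1171, 0.2779]
tcp_rot: [-2.95, -0.031, -1.063]
wrist_force: [-0.1, 1.9, -6.9]
width: 0.221
grip_force: 92.1
```

```bash
python3 d.py .54 -.235 .26 0 40
```

```text
t 10.95 pos [ 0.4999 -0.1171  0.2779] F [-0.1  1.9 -6.9] w 18.9 g 92.1 q [-0.49 -0.49  2.34  0.49  0.73  0.78]
xaz 1.22 lean 39.62 zaxis [ 0.638  0.012 -0.77 ]
shift now [0.175 1.186 0.379] len 0.126
turn [-0.025  0.013  0.033] shift after turn [0.192 1.179 0.395]
```

```bash
python3 d.py .5466 -.2355 .235 0 40
```

```text
t 10.95 pos [ 0.4999 -0.1171  0.2779] F [-0.1  1.9 -6.9] w 18.9 g 92.1 q [-0.49 -0.49  2.34  0.49  0.73  0.78]
xaz 1.22 lean 39.62 zaxis [ 0.638  0.012 -0.77 ]
shift now [0.067 1.192 0.613] len 0.134
turn [-0.025  0.013  0.033] shift after turn [0.082 1.184 0.628]
```

{"op": "play_rows", "data": {"moves": [[[-0.025,0,0.033,0,0,0,10],[0,0,0,0.02,0.296,0.157,10],[0,0,0,0.02,0.296,0.157,10],[0,0,0,0.02,0.296,0.157,10],[0,0,0,0.02,0.296,0.157,10]]]}}

```text
time: 11.37
tool_pos: [0.5475, -0.2394, 0.2351]
tcp_rot: [2.954, 0.006, 1.067]
wrist_force: [0.3, 0.1, -6.1]
width: 0.217
grip_force: 92.4
```

{"op": "play_rows", "data": {"moves": [[[0,0,0,0,0,0,10],[0,0,0,0,0,0,10]]]}}

```text
time: 11.53
tool_pos: [0.5468, -0.2395, 0.2333]
tcp_rot: [-2.956, 0.001, -1.061]
wrist_force: [0.3, 0.5, -5.7]
width: 0.216
grip_force: 92.5
```

```bash
python3 d.py .5466 -.2355 .235 0 40
python3 - <<'E'
from h import *
import pickle
S=vision.read_camera("scene"); T=vision.read_camera("top"); W=vision.read_camera("wrist")
pickle.dump((S,T,W),open("hold.pkl","wb"))
a=cv2.resize(S["image"][195:275,140:240],None,fx=5,fy=5,interpolation=3); b=cv2.resize(W["image"],(512,384))
b=cv2.resize(b,(400,300)); b=cv2.copyMakeBorder(b,0,100,0,0,0)[:400]; b=b[:, :300]
cv2.imwrite("pics/hold.png",np.hstack([a,cv2.resize(W["image"][60:320,140:336],(300,400))])[:,:,::-1])
E
```

```text
t 11.53 pos [ 0.5468 -0.2395  0.2333] F [ 0.3  0.5 -5.7] w 18.5 g 92.5 q [-0.7  -0.2   2.23  0.71  0.68  0.41]
xaz -0.08 lean 39.49 zaxis [ 0.636  0.    -0.772]
shift now [ 0.009 -0.04  -0.015] len 0.004
turn [-0.001  0.018 -0.002] shift after turn [ 0.009 -0.04  -0.015]
```

View pics/hold.png

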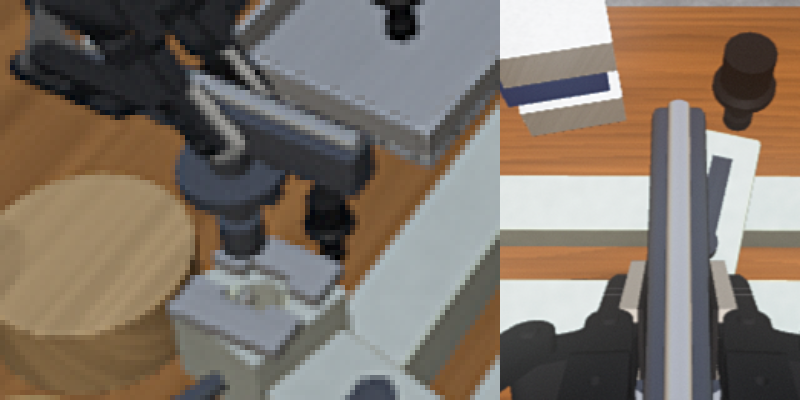

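The scene crop shows the rest held upright with the post at (242,235) just above the bore, which is at (245,295) beyond the slot. I'll measure bar slope and collar and post position.

```bash
python3 - <<'E'
from h import *
import pickle
S,T,W=pickle.load(open("hold.pkl","rb"))
for n,c in(("S",S),("T",T),("W",W)):
    P=cloud(c).reshape(-1,3); sat=cv2.cvtColor(c["image"],cv2.COLOR_RGB2HSV)[...,1].reshape(-1)<110
    b=P[sat&(P[:,0]>.57)&(P[:,0]<.63)&(abs(P[:,1]+.24)<.03)&(P[:,2]>.2)]
    if len(b)>20:
        xs=np.arange(.572,.62,.008); top=[np.percentile(b[abs(b[:,0]-x)<.004][:,2],90) if (abs(b[:,0]-x)<.004).sum()>3 else np.nan for x in xs]
        tt=b[b[:,2]>np.nanmedian(top)-.006]; ys=np.polyfit(tt[:,0],tt[:,1],1)
        print(n,len(b),"top",np.round(top,4),"xmax",np.percentile(b[:,0],99).round(4),"az",np.degrees(ys[0]).round(2),"y@.5466",np.polyval(ys,.5466).round(4))
    if n!="T":
      for zl,zh in((.155,.165),(.165,.175),(.175,.185),(.19,.2),(.2,.208)):
        p=P[sat&(P[:,2]>zl)&(P[:,2]<zh)&(abs(P[:,0]-.534)<.04)&(abs(P[:,1]+.24)<.04)]
        if len(p)>5: print(n,zl,len(p),p.mean(0).round(4),p.min(0).round(4),p.max(0).round(4))
E
```

```text
S 248 top [0.2591 0.259  0.2588 0.2589 0.2584 0.2538    nan] xmax 0.61 az -0.75 y@.5466 -0.2405
S 0.155 24 [ 0.5385 -0.2447  0.16  ] [ 0.5266 -0.25    0.155 ] [ 0.5455 -0.2324  0.1648]
S 0.165 28 [ 0.5386 -0.2448  0.17  ] [ 0.5279 -0.2494  0.165 ] [ 0.5451 -0.2351  0.175 ]
S 0.175 24 [ 0.5385 -0.2434  0.1783] [ 0.5282 -0.2482  0.1752] [ 0.544  -0.2338  0.1833]
S 0.2 42 [ 0.5442 -0.2555  0.2052] [ 0.5112 -0.2637  0.2001] [ 0.5601 -0.2359  0.2079]
T 97 top [0.2619 0.2614 0.26   0.2622 0.2592    nan    nan] xmax 0.6074 az 4.22 y@.5466 -0.2418
W 2166 top [0.2621 0.2622 0.2621 0.262  0.2618    nan    nan] xmax 0.607 az 0.42 y@.5466 -0.2371
```

{"op": "play_rows", "data": {"moves": [[[0,0,0,0,-0.035,0,10],[0,0,0,-0.051,0,0.062,10],[0,0,0,-0.051,0,0.062,10],[0,0,0,-0.051,0,0.062,10],[0,0,0,0,0,0,10]]]}}

```text
time: 12.1
tool_pos: [0.5459, -0.2326, 0.2083]
tcp_rot: [-2.955, 0.0, -1.061]
wrist_force: [-0.5, -0.3, -7.0]
width: 0.22
grip_force: 92.4
```

```bash
python3 d.py .5465 -.236 .2
```

```text
t 12.1 pos [ 0.5459 -0.2326  0.2083] F [-0.5 -0.3 -7. ] w 18.8 g 92.4 q [-0.68 -0.18  2.27  0.75  0.63  0.36]
xaz -0.06 lean 39.48 zaxis [ 0.636  0.002 -0.772]
shift now [-0.048  0.034  0.068] len 0.009
```

{"op": "play_rows", "data": {"moves": [[[0,0,0,0.005,0.034,0.004,10],[0,0,0,0,0,0,10],[0,0,0,0,0,0,10]]]}}

```text
time: 12.35
tool_pos: [0.5484, -0.2383, 0.2123]
tcp_rot: [2.953, -0.001, 1.067]
wrist_force: [0.7, -0.1, -5.4]
width: 0.219
grip_force: 92.6
```

```bash
python3 d.py .5465 -.236 .18
```

```text
t 12.35 pos [ 0.5484 -0.2383  0.2123] F [ 0.7 -0.1 -5.4] w 18.7 g 92.6 q [-0.69 -0.18  2.26  0.75  0.64  0.36]
xaz -0.01 lean 39.73 zaxis [ 0.639 -0.002 -0.769]
shift now [-0.221 -0.023  0.236] len 0.032
```

{"op": "play_rows", "data": {"moves": [[[0,0,0,0,0,0,10],[0,0,0,0,0,0,10],[0,0,0,0,0,0,10],[0,0,0,0,0,0,10],[0,0,0,0,0,0,10]]]}}

```text
time: 12.77
tool_pos: [0.548, -0.2377, 0.2118]
tcp_rot: [2.954, -0.001, 1.066]
wrist_force: [0.9, 0.3, -5.9]
width: 0.218
grip_force: 92.6
```

{"op": "play_rows", "data": {"moves": [[[0,0,0,0,0,0,10]]]}}

```text
time: 12.85
tool_pos: [0.548, -0.2377, 0.2117]
tcp_rot: [2.954, -0.001, 1.066]
wrist_force: [1.2, -0.9, -6.9]
width: 0.216
grip_force: 92.6
```

{"op": "play_rows", "data": {"moves": [[[0,0,0,0,0,0,10]]]}}

```text
time: 12.93
tool_pos: [0.548, -0.2377, 0.2117]
tcp_rot: [2.954, -0.001, 1.066]
wrist_force: [-0.1, 0.2, -7.3]
width: 0.215
grip_force: 92.6
```

{"op": "play_rows", "data": {"moves": [[[0,0,0,0,0,0,10]]]}}

```text
time: 13.02
tool_pos: [0.548, -0.2377, 0.2117]
tcp_rot: [2.954, -0.001, 1.066]
wrist_force: [0.0, -0.4, -6.1]
width: 0.219
grip_force: 92.6
```

```bash
python3 - <<'E'
from h import *
from scipy.optimize import least_squares
for n in("scene","scene"):
    c=vision.read_camera(n); P=cloud(c).reshape(-1,3)
    sat=cv2.cvtColor(c["image"],cv2.COLOR_RGB2HSV)[...,1].reshape(-1)<130
    p=P[sat&(P[:,2]>.136)&(P[:,2]<.165)&(abs(P[:,0]-.534)<.03)&(abs(P[:,1]+.238)<.03)]
    r=least_squares(lambda q:np.hypot(p[:,0]-q[0],p[:,1]-q[1])-.011,[.534,-.238],loss="soft_l1",f_scale=.001)
    print(len(p),r.x.round(4),np.abs(r.fun).mean())
    # cap top extents in the same view
    b=P[(P[:,2]>.1185)&(P[:,2]<.1225)&(abs(P[:,0]-.534)<.045)&(abs(P[:,1]+.236)<.045)]
    print("cap",rect(b))
E
python3 d.py
```

```text
69 [ 0.5344 -0.2357] 0.000993534721559552
cap (array([ 0.5339, -0.2342]), array([0.0633, 0.0641]), 0.0, 251, array([0.1187, 0.1201, 0.1219]))
67 [ 0.5342 -0.2355] 0.0009282712639322339
cap (array([ 0.534 , -0.2345]), array([0.0631, 0.0637]), 88.4, 260, array([0.1187, 0.1201, 0.1217]))
t 13.12 pos [ 0.548  -0.2377  0.2117] F [-0.6 -0.4 -6.6] w 18.3 g 92.6 q [-0.69 -0.18  2.26  0.75  0.64  0.36]
xaz -0.02 lean 39.69 zaxis [ 0.639 -0.001 -0.77 ]
```

{"op": "play_rows", "data": {"moves": [[[0,0,0,-0.034,-0.007,0.036,10],[0,0,0,-0.032,0,0.0385,10],[0,0,0,-0.032,0,0.0385,10],[0,0,0,-0.032,0,0.0385,10],[0,0,0,0,0,0,10]]]}}

```text
time: 13.53
tool_pos: [0.5467, -0.2362, 0.1893]
tcp_rot: [-2.956, 0.002, -1.062]
wrist_force: [-0.4, 0.1, -6.6]
width: 0.225
grip_force: 92.6
```

{"op": "play_rows", "data": {"moves": [[[0,0,0,0,0,0,10],[0,0,0,0,0,0,10],[0,0,0,0,0,0,10]]]}}

```text
time: 13.78
tool_pos: [0.5479, -0.2373, 0.1921]
tcp_rot: [2.953, -0.001, 1.067]
wrist_force: [0.9, 0.7, -5.7]
width: 0.221
grip_force: 92.6
```

{"op": "play_rows", "data": {"moves": [[[0,0,0,-0.032,0,0.0385,10],[0,0,0,-0.032,0,0.0385,10],[0,0,0,-0.032,0,0.0385,10],[0,0,0,-0.032,0,0.0385,10],[0,0,0,-0.032,0,0.0385,10]]]}}

```text
time: 14.2
tool_pos: [0.5516, -0.2383, 0.1735]
tcp_rot: [2.947, -0.0, 1.08]
wrist_force: [-5.2, 6.3, 14.4]
width: 0.215
grip_force: 97.7
```

{"op": "play_rows", "data": {"moves": [[[0,0,0,0,0,0,10],[0,0,0,0,0,0,10],[0,0,0,0,0,0,10]]]}}

```text
time: 14.45
tool_pos: [0.5495, -0.2378, 0.1691]
tcp_rot: [2.951, -0.002, 1.072]
wrist_force: [5.5, 2.0, -1.2]
width: 0.213
grip_force: 94.5
```

{"op": "play_rows", "data": {"moves": [[[0,0,0,-0.032,0,0.0385,10],[0,0,0,-0.032,0,0.0385,10],[0,0,0,-0.032,0,0.0385,10],[0,0,0,0,0,0,10],[0,0,0,0,0,0,10]]]}}

```text
time: 14.87
tool_pos: [0.5489, -0.2375, 0.1526]
tcp_rot: [2.952, -0.003, 1.069]
wrist_force: [8.9, 1.9, -6.9]
width: 0.219
grip_force: 93.6
```

{"op": "play_rows", "data": {"moves": [[[0,0,0,-0.026,0,0.031,10],[0,0,0,0,0,0,10],[0,0,0,0,0,0,10]]]}}

```text
time: 15.12
tool_pos: [0.5499, -0.2376, 0.1517]
tcp_rot: [2.95, 0.0, 1.075]
wrist_force: [-5.9, 5.4, 12.4]
width: 0.218
grip_force: 97.6
```

```bash
python3 d.py .5475 -.237 .1507
```

```text
t 15.12 pos [ 0.5499 -0.2376  0.1517] F [-5.9  5.4 12.4] w 18.6 g 97.6 q [-0.69 -0.09  2.31  0.92  0.54  0.16]
xaz 0.05 lean 40.02 zaxis [ 0.643 -0.001 -0.766]
shift now [-0.024 -0.006 -0.008] len 0.003
```

{"op": "play_rows", "data": {"moves": [[[0,0,0,-0.026,0,0.031,10],[0,0,0,0,0,0,10],[0,0,0,0,0,0,10]]]}}

```text
time: 15.37
tool_pos: [0.5509, -0.2374, 0.1516]
tcp_rot: [2.948, 0.003, 1.082]
wrist_force: [-27.9, 12.2, 37.5]
width: 0.218
grip_force: 102.9
```

```bash
python3 d.py; python3 - <<'E'
from h import *
S=vision.read_camera("scene"); save(S,"home",(140,195,240,275),6)
P=cloud(S).reshape(-1,3); b=P[(P[:,0]>.575)&(P[:,0]<.605)&(abs(P[:,1]+.236)<.012)&(P[:,2]>.15)]
print("bar top",np.percentile(b[:,2],[50,80,90]).round(4))
E
```

```text
t 15.37 pos [ 0.5509 -0.2374  0.1516] F [-27.9  12.2  37.5] w 18.6 g 102.9 q [-0.69 -0.09  2.31  0.94  0.54  0.14]
xaz 0.18 lean 40.29 zaxis [ 0.647 -0.    -0.763]
bar top [0.1694 0.173  0.1751]
```

View pics/home.png

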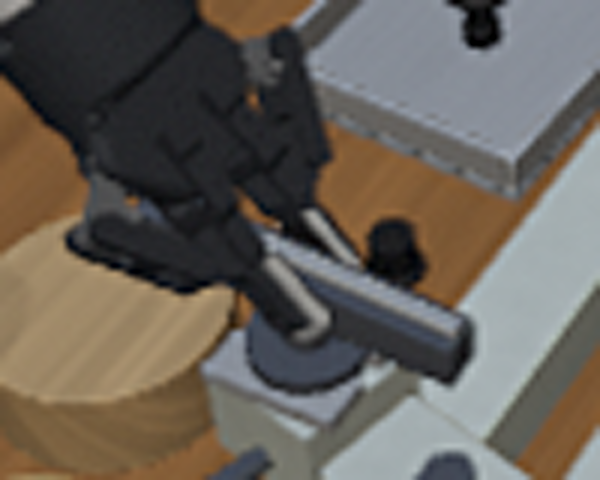

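The collar sits on the cap at (305,355) with no gap, and the bar top is about 0.174. Home would be 0.173. I'll release and retreat.

{"op": "play_rows", "data": {"moves": [[[0,0,0,0.03,0,-0.036,10],[0,0,0,0,0,0,30],[0,0,0,0,0,0,60],[0,0,0,0,0,0,60],[0,0,0,0,0,0,60]]]}}

```text
time: 15.83
tool_pos: [0.5476, -0.2375, 0.1478]
tcp_rot: [2.954, -0.002, 1.065]
wrist_force: [0.6, 0.8, 0.8]
width: 0.7
grip_force: 0.0
```

{"op": "play_rows", "data": {"moves": [[[0,0,0,0,0,0,60],[0,0,0,0,0,-0.1,60],[0,0,0,0,0,-0.3,60],[0,0,0,0,0,-0.4,60],[0,0,0,0,0,-0.4,60]]]}}

```text
time: 16.25
tool_pos: [0.4692, -0.236, 0.2401]
tcp_rot: [-2.956, 0.001, -1.061]
wrist_force: [0.4, 0.1, 0.6]
width: 0.701
grip_force: 0.0
```

{"op": "play_rows", "data": {"moves": [[[0,0,0,0,0,0,60],[0,0,0,0,0,0,60],[0,0,0,0,0,0,60]]]}}

```text
time: 16.5
tool_pos: [0.4706, -0.2372, 0.2409]
tcp_rot: [2.953, -0.002, 1.066]
wrist_force: [0.3, 0.4, 0.7]
width: 0.699
grip_force: 0.0
```

```bash
python3 d.py; python3 - <<'E'
from h import *
S=vision.read_camera("scene");W=vision.read_camera("wrist")
for c in(S,W):
    sat=cv2.cvtColor(c["image"],cv2.COLOR_RGB2HSV)[...,1]<110
    for r in comps(c,.15,.185,60,sat)+comps(c,.165,.185,60,sat):
        if abs(r[1][0]-.53)<.15 and abs(r[1][1]+.1)<.3: print(r)
for r in comps(S,.008,.1,15,cv2.cvtColor(S["image"],cv2.COLOR_RGB2HSV)[...,2]<60):
    if abs(r[1][0]-.433)<.09 and abs(r[1][1]-.066)<.1: print("plug",r)
P=cloud(S); m=P[230:262,165:225].reshape(-1,3)
v=np.hstack([cv2.resize(S["image"][150:275,140:310],(510,375)),cv2.resize(W["image"][:,130:380],(244,375))])
cv2.imwrite("pics/end.png",v[:,:,::-1])
E
```

```text
t 16.5 pos [ 0.4706 -0.2372  0.2409] F [0.3 0.4 0.7] w 59.7 g 0.0 q [-0.83 -0.36  2.33  0.72  0.8   0.32]
xaz -0.02 lean 39.71 zaxis [ 0.639 -0.002 -0.769]
([275, 157, 28, 10], array([0.617 , 0.1781]), array([0.0864, 0.0257]), 49.9, 125, array([0.1504, 0.1544, 0.1587]))
([162, 226, 56, 31], array([ 0.5344, -0.2372]), array([0.0208, 0.1498]), 89.6, 685, array([0.1528, 0.1715, 0.1784]))
([162, 226, 56, 27], array([ 0.5342, -0.2372]), array([0.0208, 0.1494]), 89.6, 472, array([0.1663, 0.1732, 0.1786]))
([243, 119, 26, 168], array([ 0.5323, -0.2354]), array([0.02  , 0.1487]), 89.6, 3877, array([0.1715, 0.174 , 0.1789]))
([243, 119, 26, 167], array([ 0.5323, -0.2354]), array([0.02  , 0.1487]), 89.6, 3838, array([0.1717, 0.1741, 0.1789]))
plug ([213, 181, 13, 22], array([0.4345, 0.0624]), array([0.0372, 0.0356]), 47.5, 184, array([0.0175, 0.0608, 0.0802]))
```

View pics/end.png

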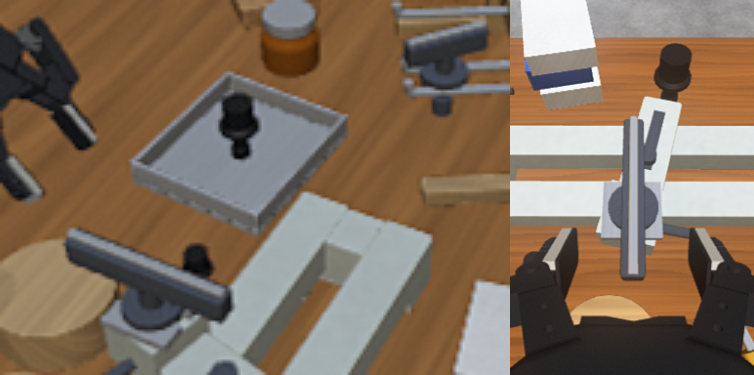

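The rest is seated: the bar top is at about 0.173 (wrist reading corrected for the 1 mm bias it showed at the rack) with its bar at (150,270). The stopper stands in the tray at (238,125), the short rest still hangs at (445,60), and the gripper is clear.

```bash
python3 -c "
from workcell import bot; print(bot.finish_job())"
```

```text
the job is handed in; nothing more can be done
None
```

I handed the job in at 16.5 s of the 67 s: by the last camera check the long rest is home in the socket with its tongue in the slot, the stopper stands upright in the tray, and the short rest still hangs; the hand-in call returned no verdict.

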